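Switch on and tare the bowl's scale

TASK

Get the scale with the empty bowl on its pan ready for weighing: with your fingertips press its round key down until it registers, let it come up again, then press its long bar key down, hold it for about a second, and let go and draw clear. Press gently, and leave the square key, the other scale, the bowl and everything else on the bench alone; nothing needs to be picked up.

Things in the scene. Friction and masses are not known exactly. Their poses are not given: they have to be found in the camera images.
- scale_a: First of two identical bench scales, fixed; it carries the empty bowl. White casing 220 (x) x 200 (y) mm, top at 28 mm; steel pan 140 x 185 mm centred 40 mm to +x of the origin, top at 52 mm. Before the pan a blank display (top 32 mm), then nearest the robot 3 grey keys in a row along y. Origin: underside centre; +x from keys to pan, +y to the round key's end; yaw within 0.3 rad of the robot's axes.
- scale_a_round_top (a point): Round key (on/off), 18 mm across, at the +y (left, seen from the robot) end of the row of the scale that carries the empty bowl. This point is the centre of the key's top face, 40 mm above the table when up, so 12 mm proud of the casing; moves with the key; axes as the scale's.
- scale_a_round (a joint): The round key of the scale that carries the empty bowl. Key pushes straight down (scale's -z): joint value in m, 0 = up, 0.007 = bottomed; it registers beyond 0.005. Spring: about 1 N to start, 3.5 N at 0.005, 4.5 N at the bottom; it springs back up by itself.
- scale_a_square_top (a point): Square key (units), 17 x 17 mm, in the middle of the row, 52 mm from the round and 74 mm from the bar key, centre to centre of the scale that carries the empty bowl. This point is the centre of the key's top face, 40 mm above the table when up, so 12 mm proud of the casing; moves with the key; axes as the scale's.
- scale_a_square (a joint): The square key of the scale that carries the empty bowl. Key pushes straight down (scale's -z): joint value in m, 0 = up, 0.007 = bottomed; it registers beyond 0.005. Spring: about 1 N to start, 3.5 N at 0.005, 4.5 N at the bottom; it springs back up by itself.
- scale_a_bar_top (a point): Long bar key (tare), 18 mm (x) by 46 mm (y), at the -y (right) end of the row of the scale that carries the empty bowl. This point is the centre of the key's top face, 40 mm above the table when up, so 12 mm proud of the casing; moves with the key; axes as the scale's.
- scale_a_bar (a joint): The bar key of the scale that carries the empty bowl. Key pushes straight down (scale's -z): joint value in m, 0 = up, 0.007 = bottomed; it registers beyond 0.005. Spring: about 1 N to start, 3.5 N at 0.005, 4.5 N at the bottom; it springs back up by itself.
- scale_b: Second of two identical bench scales, fixed; it carries the clay cylinder. White casing 220 (x) x 200 (y) mm, top at 28 mm; steel pan 140 x 185 mm centred 40 mm to +x of the origin, top at 52 mm. Before the pan a blank display (top 32 mm), then nearest the robot 3 grey keys in a row along y. Origin: underside centre; +x from keys to pan, +y to the round key's end; yaw within 0.3 rad of the robot's axes.
- scale_b_round_top (a point): Round key (on/off), 18 mm across, at the +y (left, seen from the robot) end of the row of the scale that carries the clay cylinder. This point is the centre of the key's top face, 40 mm above the table when up, so 12 mm proud of the casing; moves with the key; axes as the scale's.
- scale_b_round (a joint): The round key of the scale that carries the clay cylinder. Key pushes straight down (scale's -z): joint value in m, 0 = up, 0.007 = bottomed; it registers beyond 0.005. Spring: about 1 N to start, 3.5 N at 0.005, 4.5 N at the bottom; it springs back up by itself.
- scale_b_square_top (a point): Square key (units), 17 x 17 mm, in the middle of the row, 52 mm from the round and 74 mm from the bar key, centre to centre of the scale that carries the clay cylinder. This point is the centre of the key's top face, 40 mm above the table when up, so 12 mm proud of the casing; moves with the key; axes as the scale's.
- scale_b_square (a joint): The square key of the scale that carries the clay cylinder. Key pushes straight down (scale's -z): joint value in m, 0 = up, 0.007 = bottomed; it registers beyond 0.005. Spring: about 1 N to start, 3.5 N at 0.005, 4.5 N at the bottom; it springs back up by itself.
- scale_b_bar_top (a point): Long bar key (tare), 18 mm (x) by 46 mm (y), at the -y (right) end of the row of the scale that carries the clay cylinder. This point is the centre of the key's top face, 40 mm above the table when up, so 12 mm proud of the casing; moves with the key; axes as the scale's.
- scale_b_bar (a joint): The bar key of the scale that carries the clay cylinder. Key pushes straight down (scale's -z): joint value in m, 0 = up, 0.007 = bottomed; it registers beyond 0.005. Spring: about 1 N to start, 3.5 N at 0.005, 4.5 N at the bottom; it springs back up by itself.
- bowl: Empty unglazed bowl, rim 110 mm across, 46 mm high, loose on scale_a's pan (top about 98 mm above the table). Leave alone. Origin: centre of the underside.
- clay_cylinder: Solid clay-brown cylinder, 84 mm across, 120 mm high, loose on scale_b's pan (top at 172 mm). Leave alone. Origin: centre of the underside.
- test_cup: Small cup, 42 mm across, 55 mm high, standing between the two scales. Leave alone. Origin: centre of the underside.
- mug: Mug, 80 mm across, 90 mm high, behind the gap between the scales, handle to its +y. Leave alone. Origin: centre of the underside.
- plaster_block: White plaster block 70 x 120 x 40 mm, in front of the scales, to the right. Leave alone. Origin: centre of the underside.
- rib: Flat wooden rib 50 x 90 x 8 mm, lying in front of the scales near the robot. Leave alone. Origin: centre of the underside.
- clay_knife: Clay knife 230 mm long, round wooden handle (-x, 18 mm thick) and steel blade (+x), lying left of the scales. Leave alone. Origin: where handle meets blade, on the underside.
- glaze_jar: White jar, 68 mm across, 85 mm high, right of the scales. Leave alone. Origin: centre of the underside.

How it is judged (in metres and radians):
On the way, in this order (a step that is already met when the one before it is completed fails the run):
1. the round key of the bowl's scale is pressed down beyond 5 mm, the bar key up (value of joint scale_a_round above 0.005 m and value of joint scale_a_bar below 0.0015 m), for 0.1 s.
2. the round key is let up again (value of joint each of scale_a_round, scale_a_bar below 0.0015 m), for 0.1 s.
3. the bar key is held down beyond 5 mm for half a second, the round key up (value of joint scale_a_bar above 0.005 m and value of joint scale_a_round below 0.0015 m), for 0.5 s.
At the end, for the whole second after the job is handed in: All six keys are up again (within 1.5 mm); the bowl still stands on its pan, the clay cylinder on the other, and these and all the other loose things are at rest within 10 mm of where they started (all of step 2 and value of joint each of scale_a_square, scale_b_round, scale_b_square, scale_b_bar below 0.0015 m and distance of each of bowl, clay_cylinder, test_cup, mug, plaster_block, rib, clay_knife, glaze_jar from where it was at the start of the episode below 0.01 m and linear speed of each of bowl, clay_cylinder, test_cup below 0.01 m/s and height (world z) of each of bowl, clay_cylinder above 0.047 m); the robot touches nothing.
It fails at once if the square key of the bowl's scale is pressed (beyond 2.5 mm) (value of joint scale_a_square above 0.0025 m).
It fails at once if a key of the other scale is pressed (beyond 2.5 mm), or that scale is pushed with more than 2 N (value of joint any of scale_b_round, scale_b_square, scale_b_bar above 0.0025 m or contact force between any of the fingers, the arm and scale_b above 2 N).
It fails at once if the bowl's scale or its keys are pressed with more than 20 N (contact force between any of the fingers, the arm and scale_a above 20 N).
It fails at once if the bowl, the clay cylinder or another loose thing is shifted or lifted by more than 10 mm (distance of any of bowl, clay_cylinder, test_cup, mug, plaster_block, rib, clay_knife, glaze_jar from where it was at the start of the episode above 0.01 m).
It also fails if it takes over 51 s, if anything falls off the work surface, if the arm or the gripper's body presses on something with over 40 N, if the wrist force passes 120 N, or if a joint passes its speed limit or range.

ROBOT

A 6-joint arm with a two-finger parallel gripper is mounted at the origin on the work surface. World frame = base frame: x ahead of the robot, y to its left, z up, the work surface at z = 0. Lengths are in mm, angles in rad, forces in N, time in s.
With the tool pointing down it reaches from about 350 to 950 mm from the base axis. Payload 17.4 kg.
Tool frame: the origin (TCP) lies between the finger pads; the fingertips stand 22 mm ahead of it and the grasp point (between the pads) lies 3 mm ahead of it; x points along the fingers, z is the direction in which the jaws open and shut, and the axes are right-handed (so a half turn about x gives the same grasp; the last joint's range is limited). The gripper opens to 93 mm and grips with 3 to 60 N. Pads are 15 mm wide; open, the fingers measure 128 mm over their backs; the gripper's body (75 mm by 188 mm) begins 65 mm behind the grasp point.
Start: joints at [1.082, 0.116, 1.442, -0, 1.584, -0.038], TCP at [294.096, 607.569, 240.646] pointing down, gripper open.
Joint ranges: [-2.83, 2.83], [-0.83, 2.19], [0.07, 2.5], [-1.14, 4.28], [0.01, 3], [-2.97, 2.97]. Speed limits (rad/s): [1.89, 1.89, 2.22, 3.14, 3.14, 3.14].

INTERFACE

Orientations are given as a unit quaternion [w, x, y, z].
In Python, from cell import * gives the robot as it stands. The module is installed in compiled form; this text tells all that it offers.
- The arm moves only by the shell command python3 -m inch 'ROWS' [OPENING]. ROWS is JSON, one flat list of numbers, 4 for each row, row after row: the shift along the tool's x, y, z in mm, then the turn about the tool's x in rad. In form: [x, y, z, twist, x, y, z, twist, ...]. A call has exactly 5 rows; each row is the pose to reach, as a shift and turn from the pose commanded when the call began, along the tool's axes at that moment; what a row does not reach only later rows make up. A row lasts 1/8 s, in which the tool goes at most 62.5 mm and 10.7 degrees, less where a joint would pass 70% of its speed; a pose out of reach is approached as far as the arm can. A call with a gripper value outside its range is refused whole. OPENING is the finger opening in mm, from 0 to 93, set as the call begins (- or left out, the last holds). The fingers move at their own pace and stop on an object; the grip force is fixed at half the most. Time passes only in rows, so rows that repeat a pose let the fingers close, or fill a call up. It gives the time, the measured TCP pose, the force and the opening at its end, in the units of the state.
- sense(): the state, without advancing time (a new reading comes with each control period).
- get_image(name): name is "scene" or "top" or "wrist"; returns a dict with "color" (384x512x3 uint8, red, green, blue), "K" (3x3 intrinsics, pixels), "dist" ([k1, k2, p1, p2, k3] as OpenCV has them; the pictures are not rectified), "R" (3x3) and "t" (3): a world point X has camera coordinates R X + t. Camera axes: x right, y down, z forward; pixel columns grow to the right and rows downward; lengths in mm; the calibration is good to about 2 mm. A picture is of the moment at which its call begins. There is no depth.
- hand_in(): hands the job in, once; it reports no verdict.
Trained networks look in a picture, given as the dict that the camera call returned (one of the last four; its "shot" number tells which), for a name from the list of things; names that differ only in an ending like _2 or _b are one class to them, and where a whole thing is asked for, a point or a joint stands for the part that bears it (a point fixed in the world has none). Each returns a list of dicts, best first, with "p" (0 to 1); they miss things now and then, are a little off and sometimes report something else, mostly with a low value. They report only what shows in the picture. A call takes as long as a camera call.
- boxes_of(picture, target): "centre" ([column, row] in pixels, amid what is visible of it).
The state is a dict: "time": time; "joints": joint angles; "joint_velocities": joint speeds; "effort": joint torques, N m; "tcp_pos": TCP position; "tcp_rot": TCP orientation; "ft_force": force on the tool from outside, world axes, zero at the start; "moment": the same for the moment, N m; "width": opening from 0.0 (shut) to 1.0 (fully open).
Only numpy, scipy, OpenCV 4.12 (cv2) and the standard library are available. Lean on these libraries where they do the work, as an engineer would, in place of code of your own. Each camera call takes 0.05 s, during which the arm holds its last target.

## Working session

There is one attempt and no reset: what is moved stays moved. The work goes in short steps, Python scripts to look and compute and a shell command to move; the robot and the scene stay as the last step left them, time stands still between calls to the robot, and variables do not carry over. Pictures are saved under pics/ and viewed, and the job is handed in when it is done.

```bash
mkdir -p pics; python3 - <<'E'
from cell import *
import cv2
s=sense();print({k:s[k] for k in s})
for n in("scene","top"):
    p=get_image(n);cv2.imwrite(f"pics/{n}0.png",p["color"][:,:,::-1])
    for t in("scale_a_round_top","scale_a_square_top","scale_a_bar_top","bowl","scale_a"):
        print(n,t,[(b["centre"],round(b["p"],2)) for b in boxes_of(p,t)][:4])
E
```

```text
{'time': 0.0, 'joints': array([ 1.08220653e+00,  1.16521274e-01,  1.44228112e+00,  2.16557458e-05,
        1.58402231e+00, -3.77963097e-02]), 'joint_velocities': array([-8.46134439e-05, -5.19436209e-05,  9.03814840e-04, -2.30738812e-03,
        1.20399660e-03,  1.01648154e-03]), 'effort': array([ 2.31540493e-03, -7.21252298e+01, -6.22619963e+01,  7.81618897e-02,
        2.36314471e-02, -1.63033934e-05]), 'tcp_pos': array([293.99602219, 607.40249063, 239.87153354]), 'tcp_rot': array([ 0.59871778, -0.37581686,  0.5994805 ,  0.37539559]), 'ft_force': array([-0.28985063,  0.30540373, -0.21749658]), 'moment': array([ 0.01884432, -0.00677586, -0.00094966]), 'width': 0.9986007076386216}
scene scale_a_round_top [([214.0, 175.0], 0.27)]
scene scale_a_square_top [([338.1, 107.3], 0.67), ([333.0, 230.1], 0.51), ([174.2, 242.9], 0.43)]
scene scale_a_bar_top [([165.4, 267.2], 0.68), ([257.2, 157.9], 0.27)]
scene bowl []
scene scale_a [([195.9, 267.3], 0.79), ([291.9, 161.1], 0.75), ([257.8, 157.7], 0.72)]
top scale_a_round_top []
top scale_a_square_top []
top scale_a_bar_top [([343.8, 225.6], 0.41), ([317.6, 212.5], 0.36)]
top bowl [([329.0, 184.5], 0.68)]
top scale_a [([317.1, 213.2], 0.96), ([197.4, 201.1], 0.77)]
```

View pics/scene0.png

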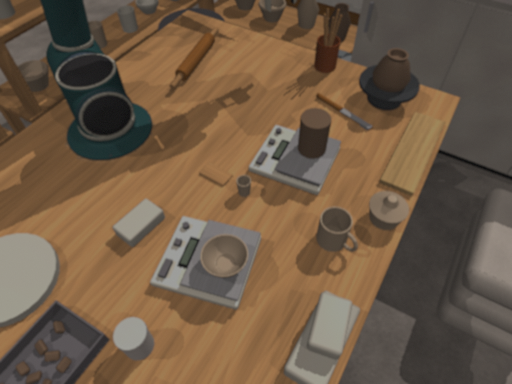

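View pics/top0.png

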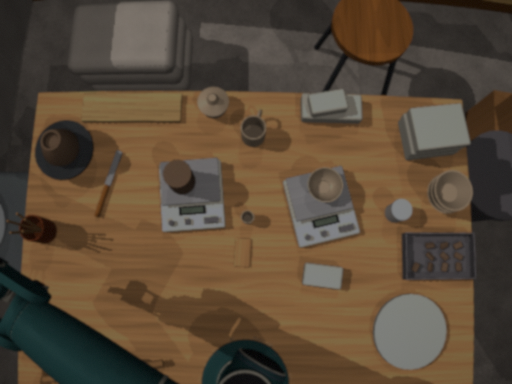

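The bowl's scale is on the robot's right: about (320,207) in top and (207,260) in scene. The clay cylinder's scale is on the left, at (193,195) in top. I'll zoom in on the keys.

```bash
python3 - <<'E'
import cv2
a=cv2.imread("pics/top0.png")[160:255,275:370];cv2.imwrite("pics/topz.png",cv2.resize(a,(570,570),interpolation=cv2.INTER_CUBIC))
a=cv2.imread("pics/scene0.png")[210:310,145:270];cv2.imwrite("pics/scz.png",cv2.resize(a,(750,600),interpolation=cv2.INTER_CUBIC))
E
```

```text
(no output)
```

View pics/topz.png

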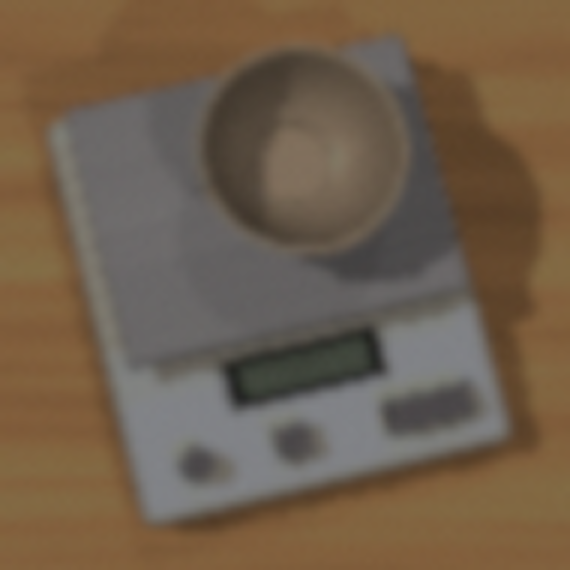

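View pics/scz.png

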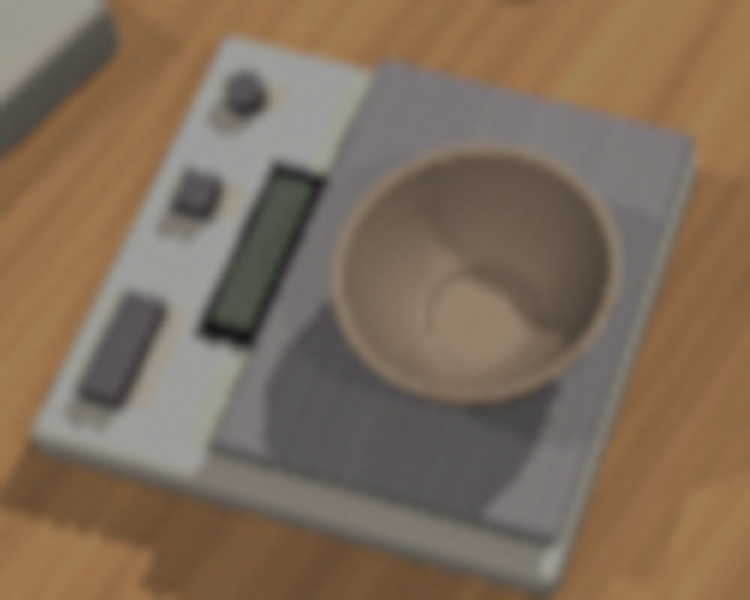

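```bash
cat > h.py <<'E'
from cell import *
import cv2, numpy as np
def onz(p,uv,z):
    n=cv2.undistortPoints(np.array([[uv]],float),p["K"],np.array(p["dist"],float))[0,0]
    d=p["R"].T@np.array([n[0],n[1],1]); c=-p["R"].T@p["t"]
    return c+d*(z-c[2])/d[2]
def proj(p,X):
    return cv2.projectPoints(np.array([X],float),cv2.Rodrigues(np.array(p["R"],float))[0],np.array(p["t"],float),np.array(p["K"],float),np.array(p["dist"],float))[0][0,0]
E
python3 - <<'E'
from h import *
T=get_image("top");S=get_image("scene")
tz=lambda u,v:(275+(u+.5)/6-.5,160+(v+.5)/6-.5)
sz=lambda u,v:(145+(u+.5)/6-.5,210+(v+.5)/6-.5)
R={}
for n,a,b in(("round",(197,464),(246,90)),("square",(293,440),(200,190)),("bar",(428,407),(122,346))):
    A=onz(T,tz(*a),40);B=onz(S,sz(*b),40);R[n]=(A,B);print(n,A.round(1),B.round(1))
for i in(0,1):
    r,s,b=[R[k][i][:2] for k in("round","square","bar")]
    d=r-b;print(np.linalg.norm(r-s),np.linalg.norm(s-b),"yaw",np.arctan2(-d[0],d[1]))
for n,a,z in(("fl",(150,520),28),("fr",(510,437),28),("bl pan",(70,110),52),("br pan",(402,38),52)):print(n,onz(T,tz(*a),z).round(1))
for n,a,z in(("fl",(232,38),28),("fr",(38,440),28),("panfl",(385,62),52),("panbr",(555,540),52)):print("S",n,onz(S,sz(*a),z).round(1))
E
```

```text
round [ 454.5 -187.7   40. ] [ 457.7 -189.4   40. ]
square [ 467.7 -238.    40. ] [ 471.1 -238.7   40. ]
bar [ 485.8 -309.4   40. ] [ 488.4 -311.3   40. ]
51.96331932384535 73.73842107175511 yaw 0.252191777421078
51.08678520686159 74.62822675087665 yaw 0.24625119713667873
fl [ 425.9 -164.6   28. ]
fr [ 471.8 -355.8   28. ]
bl pan [ 638.  -119.8   52. ]
br pan [ 680.5 -296.3   52. ]
S fl [ 429.6 -165.4   28. ]
S fr [ 479.8 -356.5   28. ]
S panfl [ 506.5 -153.3   52. ]
S panbr [ 683.1 -295.6   52. ]
```

Both cameras agree to about 3 mm. The key spacings come out at 52 and 74 mm as given, and the yaw is about 0.249. Next I work out the offsets in tool axes.

```bash
cat >> h.py <<'E'
from scipy.spatial.transform import Rotation as Ro
def rel(target=None,yaw=0.249):
    s=sense();q=s["tcp_rot"];M=Ro.from_quat([q[1],q[2],q[3],q[0]]).as_matrix()
    p=s["tcp_pos"];print("t",s["time"],"tcp",p.round(1),"f",s["ft_force"].round(2),"w",round(s["width"],3))
    print("axes(cols x,y,z)\n",M.round(4))
    zd=np.array([-np.sin(yaw),np.cos(yaw),0])
    a=np.arctan2(-(zd@M[:,1]),zd@M[:,2]) # turn about x: z'=cos z - sin y
    a=(a+np.pi/2)%np.pi-np.pi/2
    print("twist",a.round(4))
    if target is not None:print("shift",(M.T@(np.array(target)-p)).round(1))
E
python3 - <<'E'
from h import *
rel((456.1,-188.5,240))
rel((456.1,-188.5,110))
E
```

```text
t 0.7 tcp [294.1 607.6 240.7] f [-0.48  0.11 -0.54] w 0.999
axes(cols x,y,z)
 [[ 0.     -0.9001  0.4357]
 [ 0.      0.4357  0.9001]
 [-1.     -0.      0.    ]]
twist -0.6998
shift [   0.7 -492.7 -645.9]
t 0.7 tcp [294.1 607.6 240.7] f [-0.48  0.11 -0.54] w 0.999
axes(cols x,y,z)
 [[ 0.     -0.9001  0.4357]
 [ 0.      0.4357  0.9001]
 [-1.     -0.      0.    ]]
twist -0.6998
shift [ 130.7 -492.7 -646. ]
```

```bash
python3 -m inch '[0,-25,-33,0, 0,-58,-76,0, 0,-91,-119,0, 0,-124,-162,0, 0,-157,-205,0]' 0; python3 -m inch '[0,-33,-43,0, 0,-66,-86,0, 0,-99,-129,0, 0,-132,-172,0, 0,-165,-215,0]'; python3 -c "
from h import *
rel((456.1,-188.5,240))"
```

```text
time: 1.32
tcp_pos: [346.1, 353.0, 240.8]
tcp_rot: [0.599, -0.376, 0.599, 0.376]
ft_force: [1.1, 0.3, 0.6]
width: 0.513
time: 1.95
tcp_pos: [400.9, 87.6, 241.0]
tcp_rot: [0.599, -0.376, 0.599, 0.376]
ft_force: [0.7, 0.7, -0.5]
width: 0.011
t 1.95 tcp [400.9  87.6 241. ] f [ 0.7   0.71 -0.51] w 0.011
axes(cols x,y,z)
 [[ 1.000e-03 -9.002e-01  4.355e-01]
 [ 1.000e-04  4.355e-01  9.002e-01]
 [-1.000e+00 -8.000e-04  6.000e-04]]
twist -0.6996
shift [   1.  -169.9 -224.5]
```

```bash
python3 -m inch '[0,-35,-45,-0.14, 0,-69,-91,-0.28, 0,-103,-137,-0.42, 0,-138,-182,-0.56, 0,-171,-226,-0.7]'; python3 -m inch '[20,0,0,0, 45,0,0,0, 75,0,0,0, 105,0,0,0, 105,0,0,0]'; python3 - <<'E'
from h import *
rel((456.1,-188.5,80))
for n in("scene","top","wrist"):
    p=get_image(n);cv2.imwrite(f"pics/{n}1.png",p["color"][:,:,::-1])
a=cv2.imread("pics/scene1.png")[170:295,125:281];cv2.imwrite("pics/scz1.png",cv2.resize(a,(748,600),interpolation=cv2.INTER_CUBIC))
E
```

```text
time: 2.58
tcp_pos: [456.4, -190.8, 240.9]
tcp_rot: [-0.433, 0.559, -0.433, -0.559]
ft_force: [0.4, 1.2, 0.1]
width: 0.005
time: 3.2
tcp_pos: [455.4, -187.5, 133.6]
tcp_rot: [0.434, -0.557, 0.434, 0.559]
ft_force: [-0.5, 0.1, 0.1]
width: 0.006
t 3.2 tcp [ 455.4 -187.5  133.6] f [-0.53  0.12  0.1 ] w 0.006
axes(cols x,y,z)
 [[-0.0033 -0.9692 -0.2463]
 [ 0.0017 -0.2463  0.9692]
 [-1.      0.0027  0.0024]]
twist -0.0001
shift [53.6 -0.6 -1.3]
```

View pics/scz1.png

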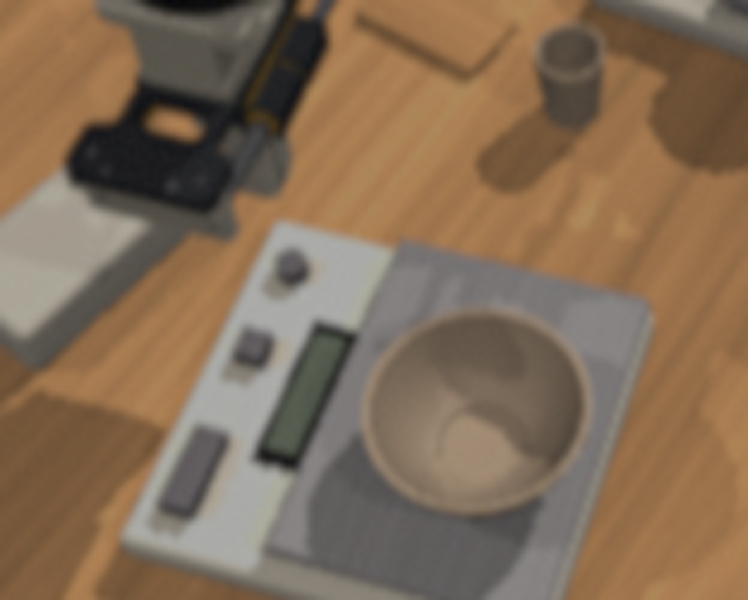

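View pics/wrist1.png

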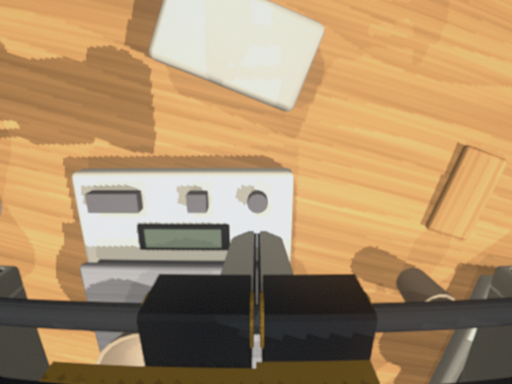

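Wrist view: the round key is at (257,201), the square at (197,201) and the bar at (115,201). The fingers line up with the round key's column. I'll cross-check positions from this camera.

```bash
python3 - <<'E'
from h import *
p=get_image("wrist");T=get_image("top");S=get_image("scene")
for n,uv in(("round",(257.5,201)),("square",(197.5,201)),("bar",(114,201))):print(n,onz(p,uv,40).round(1))
rel((456.1,-188.5,80))
for t in("scale_a_round_top","scale_a_square_top","scale_a_bar_top"):
    print(t,[([round(x) for x in b["centre"]],round(b["p"],2),onz(p,b["centre"],40).round(1)[:2]) for b in boxes_of(p,t)][:3])
a=p["color"][150:250,60:310,::-1];cv2.imwrite("pics/wz.png",cv2.resize(a,(800,320),interpolation=cv2.INTER_CUBIC))
E
```

```text
round [ 455.4 -187.8   40. ]
square [ 468.  -237.1   40. ]
bar [ 486.1 -307.6   40. ]
t 3.5 tcp [ 456.8 -188.7  136.8] f [-1.25  0.29  0.33] w 0.006
axes(cols x,y,z)
 [[ 1.500e-03 -9.691e-01 -2.466e-01]
 [-7.000e-04 -2.466e-01  9.691e-01]
 [-1.000e+00 -1.300e-03 -1.100e-03]]
twist 0.0002
shift [56.8  0.7  0.5]
scale_a_round_top [([255, 203], 0.64, array([ 457.5, -189.1]))]
scale_a_square_top [([196, 203], 0.73, array([ 470.2, -237.9]))]
scale_a_bar_top [([117, 201], 0.9, array([ 485.3, -305.4]))]
```

View pics/wz.png

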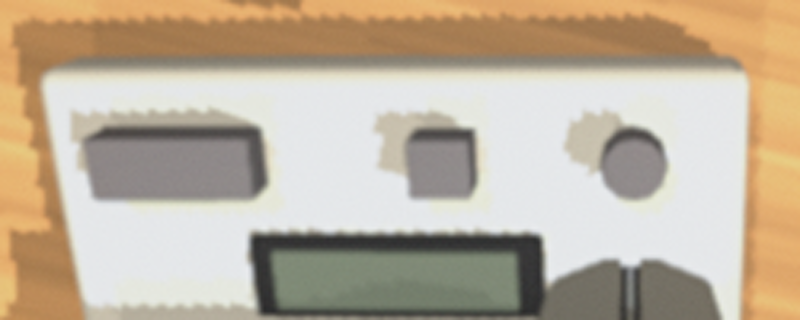

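Three views agree within about 2 mm. I'll descend to just above the round key.

```bash
python3 -m inch '[20,0,0,0, 40,0,0,0, 58,0,0,0, 68,0,0,0, 68,0,0,0]';  python3 -m inch '[0,0,0,0, 0,0,0,0, 0,0,0,0, 0,0,0,0, 0,0,0,0]'; python3 - <<'E'
from h import *
rel((456.1,-188.5,62))
for n in("scene","wrist"):
    p=get_image(n);cv2.imwrite(f"pics/{n}2.png",p["color"][:,:,::-1])
a=cv2.imread("pics/scene2.png")[190:290,125:250];b=cv2.imread("pics/wrist2.png")[:,100:420]
cv2.imwrite("pics/c2.png",np.hstack([cv2.resize(a,(400,320),interpolation=cv2.INTER_CUBIC),cv2.resize(b,(400,480))[-320:]]))
E
```

```text
time: 4.28
tcp_pos: [456.1, -188.6, 66.8]
tcp_rot: [0.434, -0.558, 0.434, 0.559]
ft_force: [0.0, -0.4, -0.3]
width: 0.006
time: 4.9
tcp_pos: [456.4, -188.7, 67.7]
tcp_rot: [-0.434, 0.558, -0.434, -0.558]
ft_force: [-0.1, -1.0, -0.3]
width: 0.006
t 4.9 tcp [ 456.4 -188.7   67.7] f [-0.08 -1.01 -0.28] w 0.006
axes(cols x,y,z)
 [[ 1.000e-04 -9.691e-01 -2.466e-01]
 [-1.000e-04 -2.466e-01  9.691e-01]
 [-1.000e+00 -1.000e-04 -1.000e-04]]
twist 0.0002
shift [5.7 0.2 0.3]
```

View pics/c2.png

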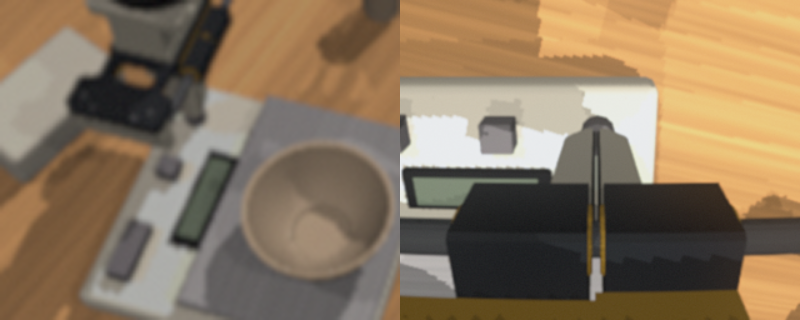

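The tip sits over the round key (about (597,122) in the composite) and clear of the square key. I'll press in small steps and read the force after each.

```bash
python3 -m inch '[2,0,0,0, 4,0,0,0, 6,0,0,0, 8,0,0,0, 8,0,0,0]';  python3 -m inch '[1,0,0,0, 2,0,0,0, 2,0,0,0, 2,0,0,0, 2,0,0,0]'
```

```text
time: 5.62
tcp_pos: [456.4, -188.6, 59.6]
tcp_rot: [0.434, -0.558, 0.434, 0.558]
ft_force: [-1.0, 0.9, 2.1]
width: 0.004
time: 6.25
tcp_pos: [456.4, -188.7, 57.7]
tcp_rot: [-0.434, 0.558, -0.434, -0.558]
ft_force: [-1.5, 1.1, 3.9]
width: 0.007
```

```bash
python3 -m inch '[1,0,0,0, 2,0,0,0, 2,0,0,0, 2,0,0,0, 2,0,0,0]'; python3 -m inch '[0,0,0,0, 0,0,0,0, 0,0,0,0, 0,0,0,0, 0,0,0,0]'
```

```text
time: 6.88
tcp_pos: [456.4, -188.7, 55.7]
tcp_rot: [-0.434, 0.558, -0.434, -0.558]
ft_force: [-1.5, 1.3, 3.7]
width: 0.002
time: 7.5
tcp_pos: [456.4, -188.7, 55.7]
tcp_rot: [0.434, -0.558, 0.434, 0.558]
ft_force: [-0.8, 1.2, 4.9]
width: 0.007
```

```bash
python3 - <<'E'
from h import *
f=[]
for i in range(6):
    p=get_image("scene"); s=sense(); f.append(np.r_[s["ft_force"],s["tcp_pos"]])
print(np.mean(f,0).round(2))
a=p["color"][190:290,125:250,::-1];cv2.imwrite("pics/c3.png",cv2.resize(a,(750,600),interpolation=cv2.INTER_CUBIC))
E
```

```text
[  -1.64    1.2     3.93  456.41 -188.69   55.67]
```

The force of 3.9 N matches about 6 mm of travel. I'll add 0.5 mm for margin and then release.

```bash
python3 -m inch '[0.5,0,0,0, 0.5,0,0,0, 0.5,0,0,0, 0.5,0,0,0, 0.5,0,0,0]'; python3 - <<'E'
from h import *
f=[]
for i in range(6):
    get_image("scene"); s=sense(); f.append(np.r_[s["ft_force"],s["tcp_pos"]])
print(np.mean(f,0).round(2))
E
python3 -m inch '[-3,0,0,0, -8,0,0,0, -18,0,0,0, -32,0,0,0, -45,0,0,0]'
python3 -m inch '[0,0,0,0, 0,0,0,0, 0,0,0,0, 0,0,0,0, 0,0,0,0]'
python3 - <<'E'
from h import *
rel((487.0,-309.5,100))
p=get_image("wrist");cv2.imwrite("pics/w4.png",p["color"][:,:,::-1])
E
```

```text
time: 8.43
tcp_pos: [456.4, -188.7, 55.2]
tcp_rot: [-0.434, 0.558, -0.434, -0.558]
ft_force: [-1.4, 1.1, 6.1]
width: 0.007
[  -2.14    1.63    5.57  456.41 -188.69   55.21]
time: 9.35
tcp_pos: [456.5, -188.8, 101.4]
tcp_rot: [-0.434, 0.558, -0.434, -0.558]
ft_force: [-0.2, -0.6, 0.2]
width: 0.006
time: 9.98
tcp_pos: [456.3, -188.6, 100.0]
tcp_rot: [0.434, -0.558, 0.434, 0.558]
ft_force: [-0.7, 0.4, 0.1]
width: 0.003
t 9.975 tcp [ 456.3 -188.6  100. ] f [-0.72  0.39  0.08] w 0.003
axes(cols x,y,z)
 [[-3.000e-04 -9.691e-01 -2.467e-01]
 [ 1.000e-04 -2.467e-01  9.691e-01]
 [-1.000e+00  3.000e-04  2.000e-04]]
twist 0.0002
shift [-1.000e-01  1.000e-01 -1.247e+02]
```

View pics/w4.png

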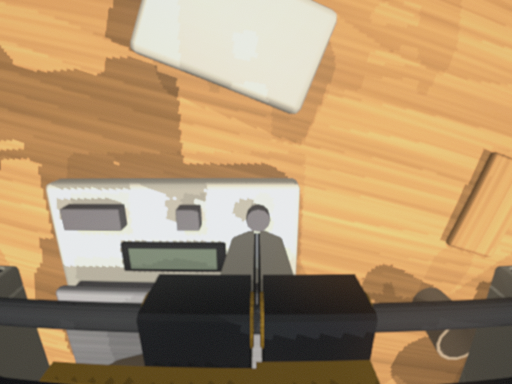

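It bottomed at about 5.6 N, so it registered, and the round key at (258,217) is up again. Now I move along the row to the bar key.

```bash
python3 -m inch '[0,0,-25,0, 0,0,-60,0, 0,0,-95,0, 0,0,-118,0, 0,0,-125,0]'
python3 -m inch '[15,0,0,0, 27,0,0,0, 32,0,0,0, 32,0,0,0, 32,0,0,0]'
python3 - <<'E'
from h import *
rel((487.0,-309.5,62))
p=get_image("wrist");cv2.imwrite("pics/w5.png",p["color"][:,:,::-1])
E
```

```text
time: 10.65
tcp_pos: [487.3, -310.6, 99.9]
tcp_rot: [0.434, -0.558, 0.434, 0.558]
ft_force: [-0.3, 0.9, 0.5]
width: 0.004
time: 11.28
tcp_pos: [487.4, -309.8, 68.6]
tcp_rot: [-0.434, 0.559, -0.434, -0.558]
ft_force: [-0.3, 0.7, -0.0]
width: 0.006
t 11.275 tcp [ 487.4 -309.8   68.6] f [-0.25  0.7  -0.01] w 0.006
axes(cols x,y,z)
 [[ 5.000e-04 -9.691e-01 -2.468e-01]
 [-3.000e-04 -2.468e-01  9.691e-01]
 [-1.000e+00 -4.000e-04 -4.000e-04]]
twist 0.0004
shift [6.6 0.3 0.4]
```

View pics/w5.png

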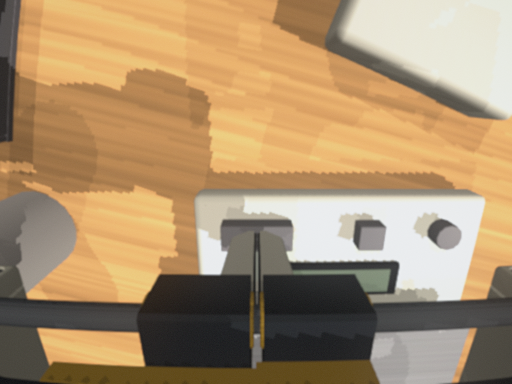

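The tip is centred on the bar key (columns 222–293, tip at 256). I'll press it and hold.

```bash
python3 -m inch '[3,0,0,0, 6,0,0,0, 8,0,0,0, 10,0,0,0, 10.5,0,0,0]'
python3 -m inch '[1,0,0,0, 2,0,0,0, 2.3,0,0,0, 2.3,0,0,0, 2.3,0,0,0]'
python3 -m inch '[0,0,0,0, 0,0,0,0, 0,0,0,0, 0,0,0,0, 0,0,0,0]'
python3 - <<'E'
from h import *
f=[]
for i in range(5):
    p=get_image("wrist"); s=sense(); f.append(np.r_[s["ft_force"],s["tcp_pos"]])
print(np.mean(f,0).round(2));cv2.imwrite("pics/w6.png",p["color"][:,:,::-1])
E
```

```text
time: 11.95
tcp_pos: [487.2, -309.8, 57.7]
tcp_rot: [-0.434, 0.558, -0.434, -0.558]
ft_force: [-0.8, 0.1, 4.0]
width: 0.004
time: 12.58
tcp_pos: [487.3, -309.9, 55.4]
tcp_rot: [-0.434, 0.558, -0.434, -0.558]
ft_force: [-1.8, 0.4, 4.4]
width: 0.003
time: 13.2
tcp_pos: [487.2, -309.9, 55.4]
tcp_rot: [-0.434, 0.558, -0.434, -0.558]
ft_force: [-0.5, 1.0, 4.1]
width: 0.002
[  -0.69   -0.53    4.33  487.25 -309.85   55.38]
```

The force of 4.3 N corresponds to about 6.6 mm, and the key has been held for over 1 s. Now I release and draw clear.

```bash
python3 -m inch '[-3,0,0,0, -8,0,0,0, -25,0,0,0, -55,0,0,0, -90,0,0,0]'
python3 -m inch '[-40,0,0,0, -80,0,0,0, -100,0,0,0, -100,0,0,0, -100,0,0,0]'
python3 -m inch '[0,0,0,0, 0,0,0,0, 0,0,0,0, 0,0,0,0, 0,0,0,0]'
python3 - <<'E'
from h import *
rel()
for n in("scene","wrist"):
    p=get_image(n);cv2.imwrite(f"pics/{n}7.png",p["color"][:,:,::-1])
a=cv2.imread("pics/scene7.png");b=cv2.imread("pics/wrist7.png")
d=cv2.absdiff(a,cv2.imread("pics/scene0.png"))
cv2.imwrite("pics/c7.png",np.hstack([cv2.resize(a,(400,300)),cv2.resize(b,(400,300))]))
E
```

```text
time: 14.08
tcp_pos: [486.9, -309.6, 146.8]
tcp_rot: [0.434, -0.558, 0.434, 0.559]
ft_force: [-0.5, -0.4, -0.4]
width: 0.004
time: 14.7
tcp_pos: [486.9, -309.6, 243.6]
tcp_rot: [0.434, -0.558, 0.434, 0.559]
ft_force: [0.1, 0.5, -0.7]
width: 0.004
time: 15.32
tcp_pos: [487.2, -309.8, 245.3]
tcp_rot: [0.434, -0.558, 0.434, 0.558]
ft_force: [-0.5, -0.1, -0.3]
width: 0.004
t 15.325 tcp [ 487.2 -309.8  245.3] f [-0.5  -0.08 -0.33] w 0.004
axes(cols x,y,z)
 [[-0.     -0.9691 -0.2466]
 [ 0.     -0.2466  0.9691]
 [-1.      0.      0.    ]]
twist 0.0002
```

View pics/c7.png

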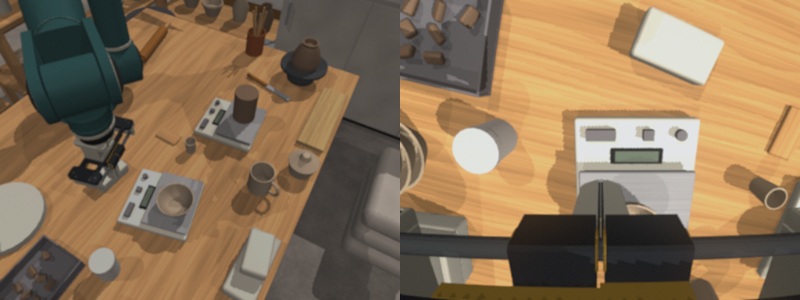

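The keys are up, the bowl and everything else stand where they were, and the arm is well clear, so I'm handing in.

```bash
python3 -c "
from cell import *
print(hand_in())"
```

```text
the job is handed in; nothing more can be done
None
```

I pressed the bowl scale's round key and let it up. I then pressed its bar key, held it for over a second, let go and drew clear, and handed the job in at about 15.5 s. The hand-in gave no verdict.

- **Locating the keys:** The scene, top and wrist views agreed to about 3 mm. The measured spacings (about 52 and 74 mm) and the yaw (about 0.25 rad) matched the description. The networks' labels in the scene and top pictures were poor, so I read those pixels by hand. In the wrist view the network's points agreed to about 2 mm, except the bar key, which was about 4 mm off along its length.
- **Round key:** It went down to its stop, with about 5.6 N averaged and a highest single reading of 6.1 N. The next wrist picture showed it up again.
- **Bar key:** It went down about 6.6 mm at about 4.3 N, inferred from the tool height and the spring force.
- **Last checks:** The closed gripper was about 200 mm above the scale and the force was near zero. In the final pictures the bowl scale's keys were up and everything visible looked unmoved. I compared these by eye, not by measurement. No check failed.

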